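# Hang a tube bin on the louvre rail

## Task

Pick the loose tube bin up by its grip bar and hang it in the free place between the two bins on the louvre rail. Hold its lip just above the louvre, ease the bin back until you feel it gently touch the panel, then, still holding it, lower it until the lip is fully home behind the louvre's upturned edge before you let go. Push gently throughout, keep the gripper off the panel and its bins, and leave the tube rack and tip box where they are.

Things in the scene. Friction and masses are not known exactly. Their poses are not given: they have to be found in the camera images.
- bin_center (a point): Centre of the loose open grey hang bin (0.2-0.45 kg) on the bench, 35 mm above its underside. 120 (x) x 100 (y) x 70 (z) mm, walls 3 mm; +x: its back, with the lip; -x: its low front, 42 mm high. The tubes lying in it rise 20 mm above its underside. A heel rib low on its back, 12 mm high, ends flush with the lip's back face. After release it may lean forward about 0.1 rad.
- bin_bar (a point): Centre of the bin's grip bar, to be pinched from above: 12 mm thick in x, 20 mm high, running along y from wall to wall of the bin. 5 mm towards -x and 27 mm above bin_center; axes as bin_center. Free inside the bin: 52 mm to the back wall, 46 mm to the front wall, nothing below for 30 mm.
- bin_lip (a point): Middle of the lower edge of the bin's lip, on its back face: 73 mm along +x and 19 mm above bin_center; axes as bin_center. A 4 mm thick flange reaches back from the top of the bin's back wall and ends in this down-pointing lip: 80 mm wide, 4 mm thick; the hook inside is 12 mm deep and 9 mm wide.
- bin: The same loose bin; origin at the centre of its underside, axes as bin_center.
- place (a point): Free middle place on the upright grey louvre panel. x points into the panel (away from where bins hang), y along it, z up. z is level with the top of the louvre's upturned edge. The panel is clamped in slots and its depth is NOT measured: its front face lies anywhere 0 to 25 mm beyond this point along +x and must be found by feel. Hung home, bin_center is 31 mm below this point.
- louvre (a point): Same point as place, for the louvre: 100 mm wide, centred at y = 0; an upturned edge 3 mm thick standing 7 mm in front of the panel's face (its outer side 10 mm in front) on a shelf 14 mm below its top. The lip drops into this 7 mm pocket: with its back face touching the panel it enters with 3 mm to spare; hung home, the flange rests on the edge.
- stand: Fixed stand with louvre panel and two hung bins, all one with it; origin on the bench 170 mm below place, same axes. Panel 420 mm wide, from 75 mm below to 40 mm above place, on rubber buffers: gives 1 mm per 3 N down, 1 mm per 5 N back. Hung bins 100 mm wide, at y -140 and +140 mm, fronts 73 mm before the face, 180 mm free between them. Base plate 8 mm thick; posts 208 mm high.
- tube_rack: Bystander: clear rack of glass tubes, some blue-capped, 90 x 150 mm, 76 mm high, loose; origin at the centre of its underside.
- tip_box: Bystander: red pipette tip box, 85 x 120 mm, 57 mm high, loose; origin at the centre of its underside.
There are look-alikes about, which are no part of the job. There is more than one size of the bin; the job needs the smaller.

How it is judged:
By the outcome, as a careful person would: the job done as asked, in the order asked, and still so for the second after the job is handed in, with the robot touching nothing.
It also fails if it takes over 58 s, if anything falls off the work surface, if the arm or the gripper's body presses on something with over 40 N, if the wrist force passes 120 N, or if a joint passes its speed limit or range.

## Robot

A 6-joint arm with a two-finger parallel gripper is mounted at the origin on the work surface. World frame = base frame: x ahead of the robot, y to its left, z up, the work surface at z = 0. Lengths are in m, angles in rad, forces in N, time in s.
With the tool pointing down it reaches from about 0.225 to 0.875 m from the base axis. Payload 3.4 kg.
Tool frame: the origin (TCP) lies on the mounting face of the last link; the fingertips stand 173 mm ahead of it and the grasp point (between the pads) lies 155 mm ahead of it; x points along the fingers, y is the direction in which the jaws open and shut, and the axes are right-handed (so a half turn about x gives the same grasp; the last joint's range is limited). The gripper opens to 85 mm and grips with 20 to 120 N. Pads are 22 mm wide; open, the fingers measure 114 mm over their backs; the gripper's body (76 mm by 85 mm) begins 54 mm behind the grasp point. The pads swing forward as they close: fully open they stand 13 mm farther back than shut.
Start: joints at [-1.455, 0.276, 1.505, -0, 1.361, -0.121], TCP at [0.135, -0.559, 0.405] pointing down, gripper open.
Joint ranges: [-2.89, 2.89], [-0.75, 2.08], [0.22, 2.7], [-1.18, 4.32], [0.11, 2.71], [-2.7, 2.7]. Speed limits (rad/s): [2.57, 2.57, 3.14, 3.14, 3.14, 3.14].

## Interface

Orientations are given as a unit quaternion [w, x, y, z].
In Python, from rig import manip gives the robot as it stands.
- The arm moves only by the tool arm_command, never from a script. Its argument "targets" is a list of rows, each an object with "dp": the shift along the tool's x, y, z in m, a list of three; "turn": the turn, a rotation vector about the tool's x, y, z in degrees, a list of three; "grip": the opening, from -1 (shut) to 1 (fully open). In form: [{"dp": [tx, ty, tz], "turn": [wx, wy, wz], "grip": grip}, ...]. A call has 1 to 8 rows; each row shifts and turns the commanded pose from where the row before left it, along the tool's axes as they then stand; what a row does not reach is not made up. A row lasts 1/10 s, in which the tool goes at most 50 mm and 8.59 degrees, less where a joint would pass 70% of its speed; a pose out of reach is approached as far as the arm can. A call with a gripper value outside its range is refused whole. The fingers move at their own pace and stop on an object; "grip_force" is the grip in N (left out, the last holds). Time passes only in rows, so rows that do not move let the fingers close. It gives the time, the measured TCP pose, the force and the opening at its end, in the units of the state.
- manip.get_state(): the state, without advancing time (a new reading comes with each control period).
- manip.get_image(name): name is "scene" or "top"; returns the picture (384x512x3 uint8, red, green, blue); there is no depth.
- manip.calibration(name): a dict with "fx", "fy", "cx", "cy" (pixels), "R" (3x3) and "t" (3): a world point X has camera coordinates R X + t. Camera axes: x right, y down, z forward; pixel columns grow to the right and rows downward; lengths in m; the calibration is good to about 2 mm. A picture is of the moment at which its call begins. calibration takes no time and is no camera call.
- manip.sign_off(): hands the job in, once; it reports no verdict.
The state is a dict: "clock": time; "qpos": joint angles; "qd": joint speeds; "effort": joint torques, N m; "position": TCP position; "ee_rot": TCP orientation; "contact_force": force on the tool from outside, world axes, zero at the start; "moment": the same for the moment, N m; "width": finger opening in m.
Only numpy, scipy, OpenCV 4.12 (cv2) and the standard library are available. Lean on these libraries where they do the work, as an engineer would, in place of code of your own. Each camera call takes 0.05 s, during which the arm holds its last target.

## Working session

There is one attempt and no reset: what is moved stays moved. The work goes in short steps, Python scripts to look and compute and a tool call to move; the robot and the scene stay as the last step left them, time stands still between calls to the robot, and variables do not carry over. Pictures are saved under pics/ and viewed, and the job is handed in when it is done.

Besides the shell and the picture viewer there is one more tool, called by a JSON object that holds its "api" and its "payload". arm_command: Moves the arm, as the interface text tells. Its arguments: {"type":"object","properties":{"targets":{"type":"array"},"grip_force":{"type":"number"}},"required":["targets"]}

```bash
mkdir -p pics; ls
python3 - <<'E'
from rig import manip
import cv2
for n in ("scene","top"):
    im=manip.get_image(n); cv2.imwrite(f"pics/{n}0.png",im[:,:,::-1]); 
    c=manip.calibration(n); print(n,c)
print(manip.get_state())
E
```

```text
pics
scene {'fx': 498.3208604542622, 'fy': 498.3208604542622, 'cx': 255.03584907964984, 'cy': 187.27746306838134, 'R': array([[-6.56800430e-01,  7.54064429e-01, -1.75876866e-04],
       [ 6.31230430e-01,  5.49682715e-01, -5.47171871e-01],
       [-4.12506168e-01, -3.59493739e-01, -8.37020258e-01]]), 't': array([ 0.30061367, -0.21098433,  1.79570608])}
top {'fx': 480.30401348167294, 'fy': 480.30401348167294, 'cx': 251.49278717587973, 'cy': 184.15879774166078, 'R': array([[ 1.09244583e-04, -9.99999832e-01,  5.69201258e-04],
       [-9.89755509e-01, -1.89391765e-04, -1.42772533e-01],
       [ 1.42772617e-01, -5.47772955e-04, -9.89755364e-01]]), 't': array([-0.01265534,  0.47005698,  1.47983446])}
{'clock': 0.1, 'qpos': array([-1.45499401e+00,  2.76511544e-01,  1.50600756e+00, -2.99368288e-05,
        1.36073982e+00, -1.21027117e-01]), 'qd': array([ 0.00056035, -0.00116931, -0.00233243, -0.00110686, -0.00194356,
        0.00113262]), 'effort': array([ 1.66687820e-03, -4.17698801e+01, -2.46404761e+01, -1.39190615e-04,
        5.85600399e-03,  7.78266582e-06]), 'position': array([ 0.13485825, -0.55875509,  0.40393711]), 'ee_rot': array([-0.08294934, -0.70214571, -0.08412762,  0.70216333]), 'contact_force': array([0.31429119, 0.10124264, 0.42915838]), 'moment': array([-0.000305  ,  0.02203086, -0.0387208 ]), 'width': 0.08516986482562441}
```

View pics/scene0.png

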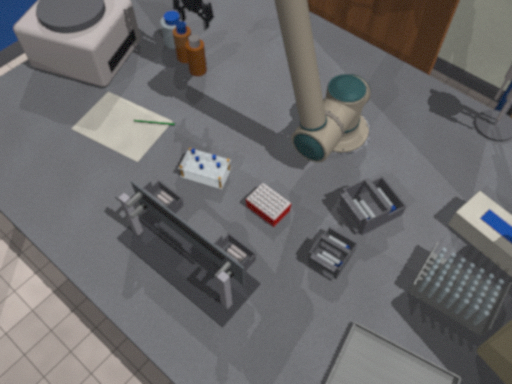

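View pics/top0.png

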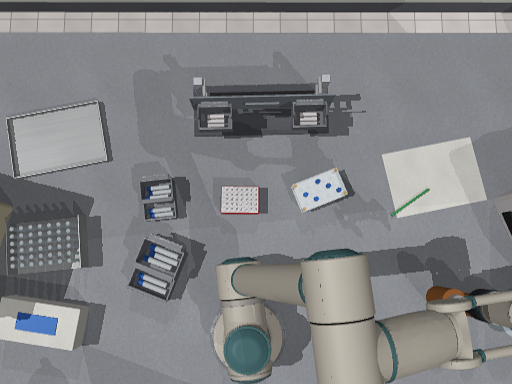

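The top view shows two loose two-compartment bins, at (158,199) and (157,267). The panel runs along row ~100 with hung bins at (214,118) and (310,117), the tip box is at (240,200), and the rack is at (320,188). Next I'll take close crops.

Run:
```python
import cv2,numpy as np
t=cv2.imread("pics/top0.png");s=cv2.imread("pics/scene0.png")
a=cv2.resize(t[165:305,115:205],None,fx=4,fy=4,interpolation=cv2.INTER_CUBIC)
b=cv2.resize(s[165:290,295:415],None,fx=4,fy=4,interpolation=cv2.INTER_CUBIC)
cv2.imwrite("pics/c_bt.png",a);cv2.imwrite("pics/c_bs.png",b)
cv2.imwrite("pics/c_pt.png",cv2.resize(t[65:145,180:370],None,fx=4,fy=4,interpolation=cv2.INTER_CUBIC))
cv2.imwrite("pics/c_ps.png",cv2.resize(s[170:320,105:265],None,fx=4,fy=4,interpolation=cv2.INTER_CUBIC))
```

```text
(no output)
```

View pics/c_bt.png

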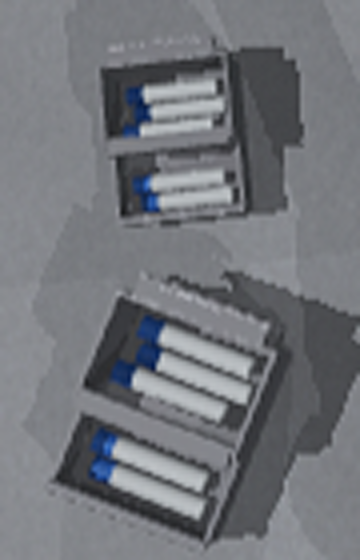

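View pics/c_bs.png

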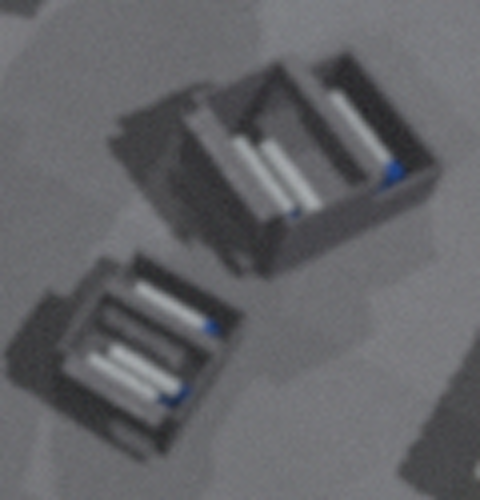

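View pics/c_pt.png

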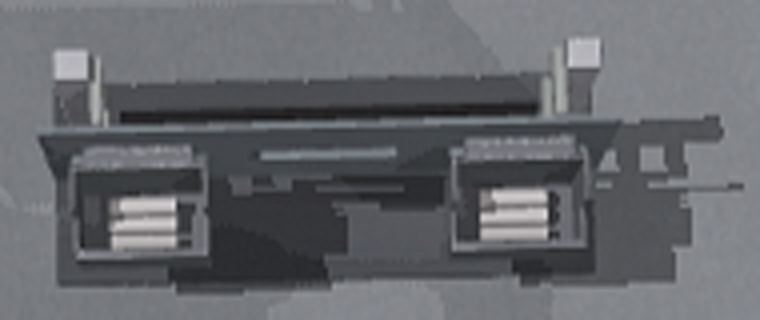

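View pics/c_ps.png

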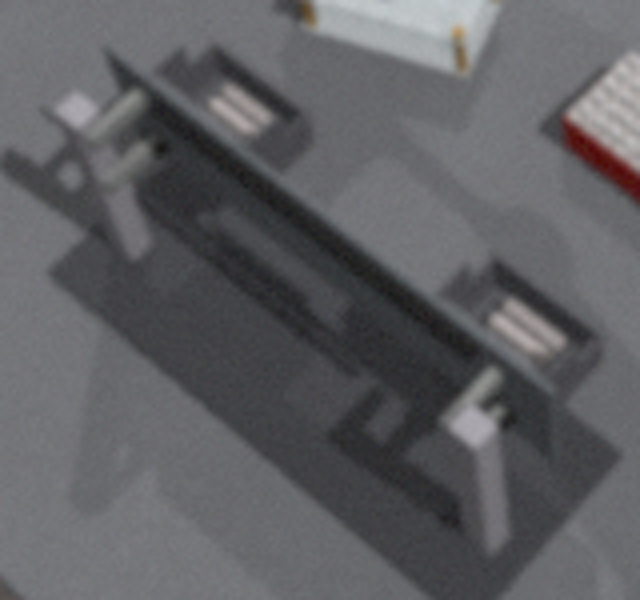

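Candidates for the bin: the small two-compartment bin at top (158,199) / scene (333,252), and the larger one at top (157,267) / scene (372,203). The hung bins are at top (214,118) and (310,117). By the description I choose the smaller loose bin at (158,199), whose lip and flange point up-image, towards +x. I'll check it in a closer crop and measure its size.

```bash
cat > h.py <<'E'
import numpy as np,cv2
from rig import manip
def ray(n,u,v):
    c=manip.calibration(n);R=np.array(c['R']);t=np.array(c['t'])
    d=R.T@np.array([(u-c['cx'])/c['fx'],(v-c['cy'])/c['fy'],1]);return -R.T@t,d
def onz(n,u,v,z):
    o,d=ray(n,u,v);return o+d*(z-o[2])/d[2]
def tri(a,b):
    A=[];B=[]
    for n,u,v in(a,b):
        o,d=ray(n,u,v);d/=np.linalg.norm(d);P=np.eye(3)-np.outer(d,d);A.append(P);B.append(P@o)
    return np.linalg.lstsq(np.vstack(A),np.hstack(B),rcond=None)[0]
def proj(n,X):
    c=manip.calibration(n);p=np.array(c['R'])@X+np.array(c['t']);return np.array([c['cx']+c['fx']*p[0]/p[2],c['cy']+c['fy']*p[1]/p[2]])
def crop(im,x0,y0,x1,y1,f,name):
    a=cv2.resize(im[y0:y1,x0:x1],None,fx=f,fy=f,interpolation=cv2.INTER_CUBIC)
    a=cv2.convertScaleAbs(a,alpha=1.5)
    for k in range(x0,x1,5):
        cv2.putText(a,str(k),(int((k-x0+.5)*f),10),0,.35,(0,255,255),1);cv2.line(a,(int((k-x0+.5)*f),12),(int((k-x0+.5)*f),18),(0,255,255),1)
    for k in range(y0,y1,5):
        cv2.putText(a,str(k),(0,int((k-y0+.5)*f)),0,.35,(0,255,255),1);cv2.line(a,(24,int((k-y0+.5)*f)),(30,int((k-y0+.5)*f)),(0,255,255),1)
    cv2.imwrite("pics/"+name,a)
E
python3 - <<'E'
from h import *
t=cv2.imread("pics/top0.png");s=cv2.imread("pics/scene0.png")
crop(t,132,168,187,227,10,"d_bt.png")
crop(s,292,222,360,282,10,"d_bs.png")
crop(t,185,75,260,140,10,"d_pl.png")
crop(t,260,75,345,140,9,"d_pr.png")
E
```

```text
(no output)
```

View pics/d_bt.png

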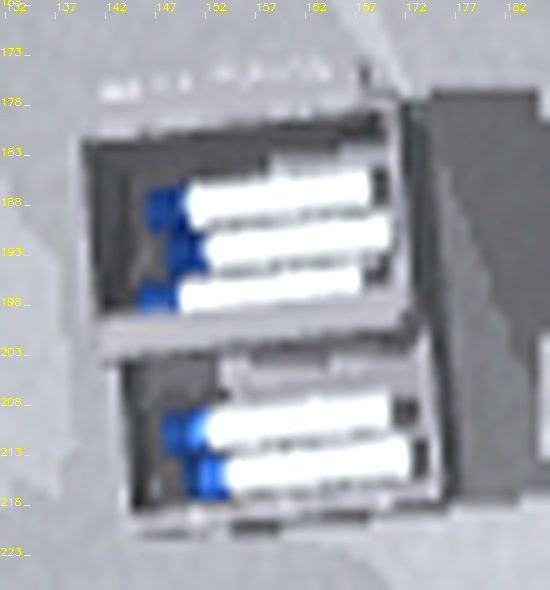

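View pics/d_bs.png

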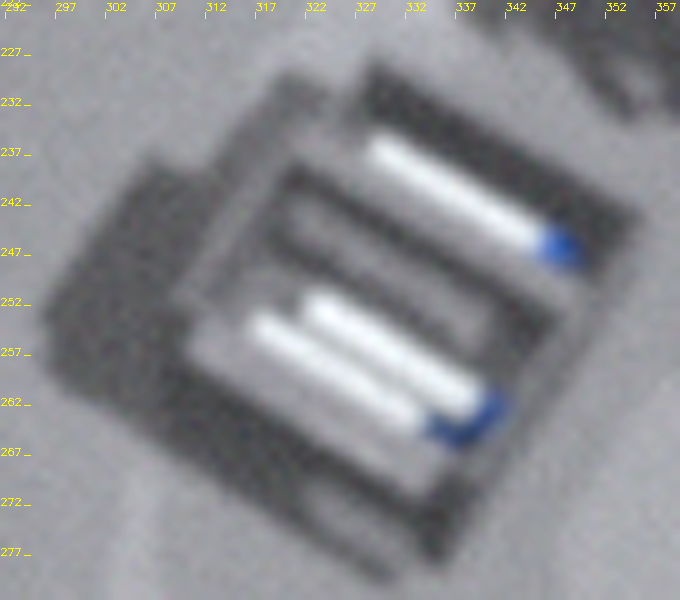

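View pics/d_pl.png

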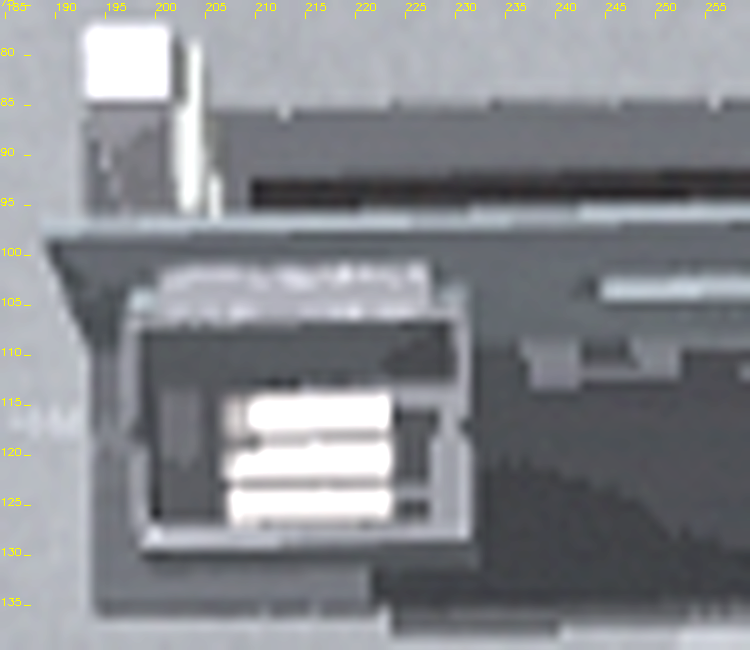

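View pics/d_pr.png

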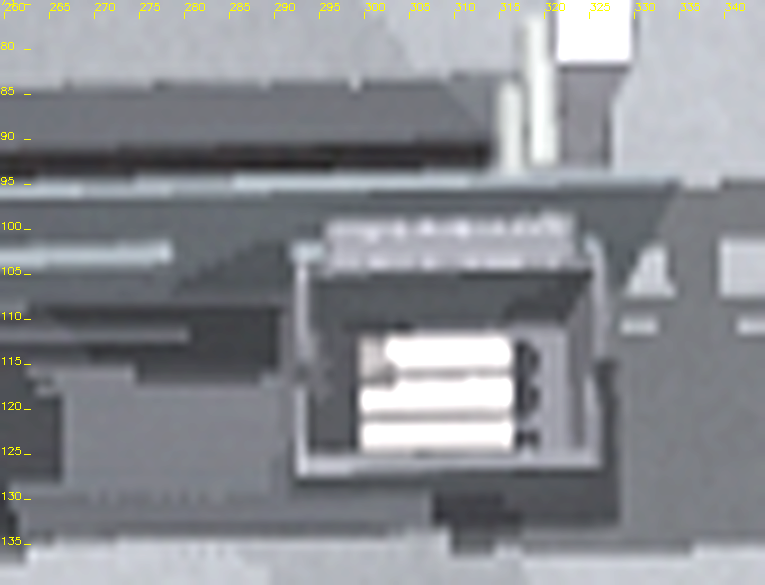

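Run:
```python
from h import *
np.set_printoptions(precision=4,suppress=True)
print("cam",ray("top",0,0)[0])
P=lambda u,v,z:onz("top",u,v,z)
def rep(nm,l,r):
    d=l-r; print(nm,"mid",(l+r)/2,"len",np.linalg.norm(d),"yaw deg",np.degrees(np.arctan2(-d[0],d[1])))
# bar ends (left = +y)
rep("bar",P(142,201.8,.072),P(172.5,199.2,.072))
rep("backwall top inner",P(140.3,181.5,.07),P(170,178.5,.07))
rep("frontwall",P(145,219.5,.042),P(176,218,.042))
rep("flange back",P(141.5,177.0,.07),P(168.5,174.2,.07))
rep("louvre",P(244,103.5,.17),P(278.5,103,.17))
rep("paneltop",P(189,98,.21),P(334.5,95,.21))
rep("posts",P(192.2,79,.208),P(330.5,77,.208))
rep("lbin front",P(197.5,128.5,.181-.0),P(231,127.5,.181))
rep("bins front",P(214,128.5,.17-.031-.035+.042),P(310,125.8,.146))
rep("bins flange back",P(214,101.5,.17+.004),P(310,99.8,.174))
```

```text
cam [ 0.254  -0.0118  1.5318]
bar mid [0.414  0.2754 0.072 ] len 0.09329940822594587 yaw deg 4.920803417460215
backwall top inner mid [0.4777 0.284  0.07  ] len 0.09163071862758572 yaw deg 5.863293463796235
frontwall mid [0.3604 0.2696 0.042 ] len 0.09611753848332251 yaw deg 2.782618728491447
flange back mid [0.4914 0.2849 0.07  ] len 0.0834284891371779 yaw deg 6.026944128087829
louvre mid [ 0.6904 -0.0411  0.17  ] len 0.10130919839276348 yaw deg 0.8764591997848047
paneltop mid [ 0.6976 -0.0419  0.21  ] len 0.41563256633117057 yaw deg 1.242772897303238
posts mid [ 0.7534 -0.0409  0.208 ] len 0.3978788851411623 yaw deg 0.8831649755426094
lbin front mid [0.6128 0.0951 0.181 ] len 0.09682697680466665 yaw deg 1.7727094722334047
bins front mid [ 0.6247 -0.0437  0.146 ] len 0.284878286659658 yaw deg 1.6708290677487008
bins flange back mid [ 0.697  -0.0433  0.174 ] len 0.2813212496633432 yaw deg 1.0681913372016536
```

```bash
cat >> h.py <<'E'
from scipy.spatial.transform import Rotation as Ro
def st():
    s=manip.get_state(); q=np.array(s['ee_rot']); return s,Ro.from_quat([q[1],q[2],q[3],q[0]])
def des(yaw):  # tool x down, tool y along +/-bin x
    out=[]
    for sg in(1,-1):
        y=sg*np.array([np.cos(yaw),np.sin(yaw),0]);x=np.array([0,0,-1.]);out.append(Ro.from_matrix(np.c_[x,y,np.cross(x,y)]))
    return out
def plan(pos,yaw):
    s,R=st()
    print("t",s['clock'],"pos",s['position'],"w",s['width'],"F",s['contact_force'],"q1,q6",s['qpos'][[0,5]])
    for D in des(yaw):
        r=np.degrees((R.inv()*D).as_rotvec())
        if np.linalg.norm(r)<=95: print("turn (tool) deg",r); Dk=D
    print("dp in final axes",Dk.inv().apply(np.array(pos)-s['position']))
    print("dp in current axes",R.inv().apply(np.array(pos)-s['position']))
    print("axes now\n",R.as_matrix())
np.set_printoptions(precision=4,suppress=True)
E
python3 -c "
from h import *
plan([.414,.2755,.30],np.radians(5.7))"
```

```text
t 0.1 pos [ 0.1349 -0.5588  0.4039] w 0.08516986482562441 F [0.3143 0.1012 0.4292] q1,q6 [-1.455 -0.121]
turn (tool) deg [-82.1303  -0.0762   0.0711]
dp in final axes [ 0.1039  0.3606 -0.8024]
dp in current axes [ 0.1053 -0.7453 -0.4671]
axes now
 [[-0.0002  0.2346 -0.9721]
 [ 0.0017 -0.9721 -0.2346]
 [-1.     -0.0017 -0.0002]]
```

{"api": "arm_command", "payload": {"targets": [{"dp": [0,0,0],"turn": [-8.2,0,0],"grip": 0.0},{"dp": [0,0,0],"turn": [-8.2,0,0],"grip": 0.0},{"dp": [0,0,0],"turn": [-8.2,0,0],"grip": 0.0},{"dp": [0,0,0],"turn": [-8.2,0,0],"grip": 0.0},{"dp": [0,0,0],"turn": [-8.2,0,0],"grip": 0.0}]}}

```text
clock: 0.6
position: [0.1349, -0.5588, 0.4042]
ee_rot: [0.326, 0.628, 0.326, -0.627]
contact_force: [-0.3, -0.3, 0.4]
width: 0.0427
```

{"api": "arm_command", "payload": {"targets": [{"dp": [0,0,0],"turn": [-8.2,0,0],"grip": 0.0},{"dp": [0,0,0],"turn": [-8.2,0,0],"grip": 0.0},{"dp": [0,0,0],"turn": [-8.2,0,0],"grip": 0.0},{"dp": [0,0,0],"turn": [-8.2,0,0],"grip": 0.0},{"dp": [0,0,0],"turn": [-8.2,0,0],"grip": 0.0}]}}

```text
clock: 1.1
position: [0.1349, -0.5588, 0.4042]
ee_rot: [0.525, 0.474, 0.525, -0.473]
contact_force: [-0.1, 0.4, -0.4]
width: 0.0428
```

```bash
python3 -c "
from h import *
plan([.414,.2755,.40],np.radians(5.7))"
```

```text
t 1.1 pos [ 0.1349 -0.5588  0.4042] w 0.04281758601095849 F [-0.0661  0.3518 -0.362 ] q1,q6 [-1.455  -1.5581]
turn (tool) deg [ 0.2036 -0.0652  0.0013]
dp in final axes [ 0.0042  0.3606 -0.8025]
dp in current axes [ 0.0051  0.3635 -0.8012]
axes now
 [[-0.0001  0.9947  0.1029]
 [ 0.0011  0.1029 -0.9947]
 [-1.     -0.     -0.0011]]
```

{"api": "arm_command", "payload": {"targets": [{"dp": [0,0.03,-0.035],"turn": [0,0,0],"grip": 0.0},{"dp": [0,0.03,-0.035],"turn": [0,0,0],"grip": 0.0},{"dp": [0,0.03,-0.035],"turn": [0,0,0],"grip": 0.0},{"dp": [0,0.03,-0.035],"turn": [0,0,0],"grip": 0.0},{"dp": [0,0.03,-0.035],"turn": [0,0,0],"grip": 0.0},{"dp": [0,0.03,-0.035],"turn": [0,0,0],"grip": 0.0},{"dp": [0,0.03,-0.035],"turn": [0,0,0],"grip": 0.0},{"dp": [0,0.03,-0.035],"turn": [0,0,0],"grip": 0.0}]}}

```text
clock: 1.9
position: [0.3471, -0.2552, 0.4045]
ee_rot: [0.524, 0.475, 0.524, -0.475]
contact_force: [0.6, -0.1, -0.5]
width: 0.0427
```

{"api": "arm_command", "payload": {"targets": [{"dp": [0,0.01,-0.043],"turn": [0,0,0],"grip": 0.0},{"dp": [0,0.01,-0.043],"turn": [0,0,0],"grip": 0.0},{"dp": [0,0.01,-0.043],"turn": [0,0,0],"grip": 0.0},{"dp": [0,0.01,-0.043],"turn": [0,0,0],"grip": 0.0},{"dp": [0,0.01,-0.043],"turn": [0,0,0],"grip": 0.0},{"dp": [0,0.01,-0.043],"turn": [0,0,0],"grip": 0.0},{"dp": [0,0.01,-0.043],"turn": [0,0,0],"grip": 0.0},{"dp": [0,0.01,-0.043],"turn": [0,0,0],"grip": 0.0}]}}

```text
clock: 2.7
position: [0.3924, 0.095, 0.4046]
ee_rot: [0.524, 0.475, 0.524, -0.475]
contact_force: [1.4, 0.1, 0.2]
width: 0.0426
```

{"api": "arm_command", "payload": {"targets": [{"dp": [0,0.01,-0.043],"turn": [0,0,0],"grip": 0.0},{"dp": [0,0.01,-0.043],"turn": [0,0,0],"grip": 0.0},{"dp": [0,0.01,-0.043],"turn": [0,0,0],"grip": 0.0},{"dp": [0,0,0],"turn": [0,0,0],"grip": 0.0}]}}

```text
clock: 3.1
position: [0.4105, 0.2287, 0.4042]
ee_rot: [0.524, 0.474, 0.526, -0.473]
contact_force: [0.3, -0.3, 0.0]
width: 0.0422
```

```bash
python3 -c "
from h import *
plan([.414,.2755,.215],np.radians(5.7))"
```

```text
t 3.1 pos [0.4105 0.2287 0.4042] w 0.042244672145097424 F [ 0.2642 -0.3211  0.0151] q1,q6 [0.3591 0.2556]
turn (tool) deg [ 0.1928 -0.1543 -0.0204]
dp in final axes [ 0.1892  0.0081 -0.0462]
dp in current axes [ 0.1893  0.0082 -0.0457]
axes now
 [[ 0.0001  0.9947  0.1027]
 [ 0.0027  0.1027 -0.9947]
 [-1.      0.0004 -0.0027]]
```

{"api": "arm_command", "payload": {"targets": [{"dp": [0,0.004,-0.023],"turn": [0,0,0],"grip": 0.0},{"dp": [0,0.004,-0.023],"turn": [0,0,0],"grip": 0.0},{"dp": [0.04,0,0],"turn": [0,0,0],"grip": 0.0},{"dp": [0.04,0,0],"turn": [0,0,0],"grip": 0.0},{"dp": [0.04,0,0],"turn": [0,0,0],"grip": 0.0},{"dp": [0,0,0],"turn": [0,0,0],"grip": 0.0}]}}

```text
clock: 3.7
position: [0.4112, 0.2692, 0.28]
ee_rot: [0.522, 0.471, 0.525, -0.479]
contact_force: [-1.6, -0.4, -0.0]
width: 0.0426
```

```bash
python3 -c "
from h import *
plan([.414,.2755,.215],np.radians(5.7))
t=manip.get_image('top')[:,:,::-1];s=manip.get_image('scene')[:,:,::-1]
crop(s,282,202,362,282,7,'e_s.png');crop(t,115,150,205,230,7,'e_t.png')
R=st()[1];p=st()[0]['position']
g=p+R.apply([.155,0,0]);print(g,proj('scene',g),proj('top',g))"
```

```text
t 3.7 pos [0.4112 0.2692 0.28  ] w 0.04257701521292036 F [-1.5698 -0.4071 -0.0379] q1,q6 [0.4381 0.3415]
turn (tool) deg [-0.1517  0.2668  0.6769]
dp in final axes [ 0.065   0.0034 -0.006 ]
dp in current axes [ 0.0649  0.0041 -0.0063]
axes now
 [[-0.0113  0.9952  0.0967]
 [-0.0058  0.0967 -0.9953]
 [-0.9999 -0.0118  0.0047]]
[0.4136 0.2704 0.1298] [336.7764 232.1283] [155.1371 198.4881]
```

View pics/e_s.png

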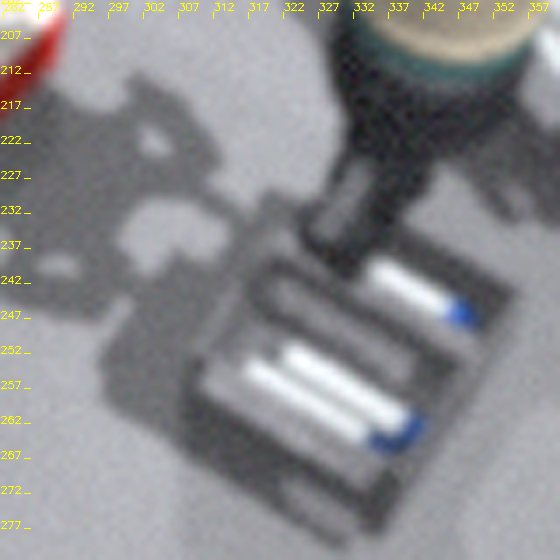

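View pics/e_t.png

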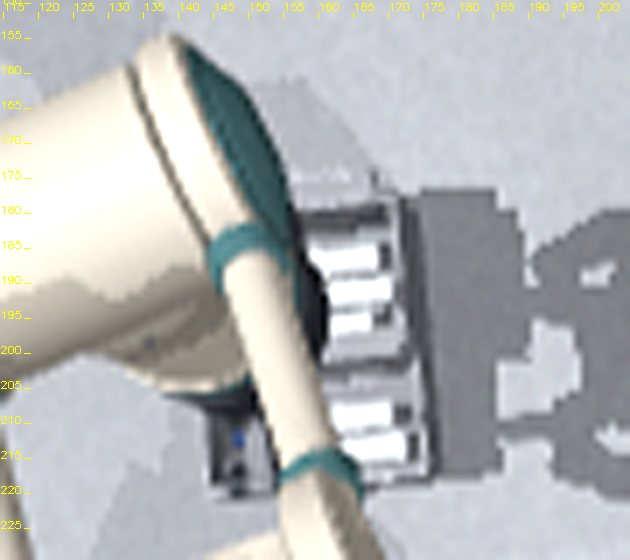

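{"api": "arm_command", "payload": {"targets": [{"dp": [0,0,0],"turn": [0,0,0],"grip": 0.0}]}}

```text
clock: 3.9
position: [0.4148, 0.2711, 0.2866]
ee_rot: [0.524, 0.476, 0.523, -0.474]
contact_force: [0.7, -0.5, 0.6]
width: 0.0428
```

```bash
python3 -c "
from h import *
plan([.414,.2755,.215],np.radians(5.7))
c=np.array([.414,.2755,.072]);y=np.radians(5.7);ax=np.array([np.cos(y),np.sin(y),0]);ay=np.array([-np.sin(y),np.cos(y),0])
a=cv2.imread('pics/scene0.png')
a=cv2.resize(a[222:282,292:360],None,fx=10,fy=10,interpolation=cv2.INTER_CUBIC);a=cv2.convertScaleAbs(a,alpha=1.5)
for p in [c+i*.006*ax+j*.047*ay for i,j in((1,1),(1,-1),(-1,-1),(-1,1))]+[c+.078*ax+j*.04*ay+[0,0,-.002] for j in(1,-1)]+[c-.055*ax+j*.05*ay+[0,0,-.03] for j in(1,-1)]:
  q=proj('scene',p);print(q);cv2.circle(a,(int((q[0]-292+.5)*10),int((q[1]-222+.5)*10)),4,(0,0,255),-1)
cv2.imwrite('pics/f.png',a)"
```

```text
t 3.9 pos [0.4148 0.2711 0.2866] w 0.0428454436272168 F [ 0.692 -0.533  0.551] q1,q6 [0.4385 0.3418]
turn (tool) deg [-0.1524 -0.0624 -0.2102]
dp in final axes [ 0.0716 -0.0003 -0.0044]
dp in current axes [ 0.0716 -0.0006 -0.0043]
axes now
 [[ 0.0035  0.9953  0.0967]
 [ 0.0014  0.0967 -0.9953]
 [-1.      0.0037 -0.0011]]
[348.395  252.4018]
[320.6634 235.74  ]
[322.7595 232.8126]
[350.4319 249.353 ]
[333.6251 270.1431]
[309.7492 255.3312]
[357.742  242.2684]
[329.0735 225.3695]
```

View pics/f.png

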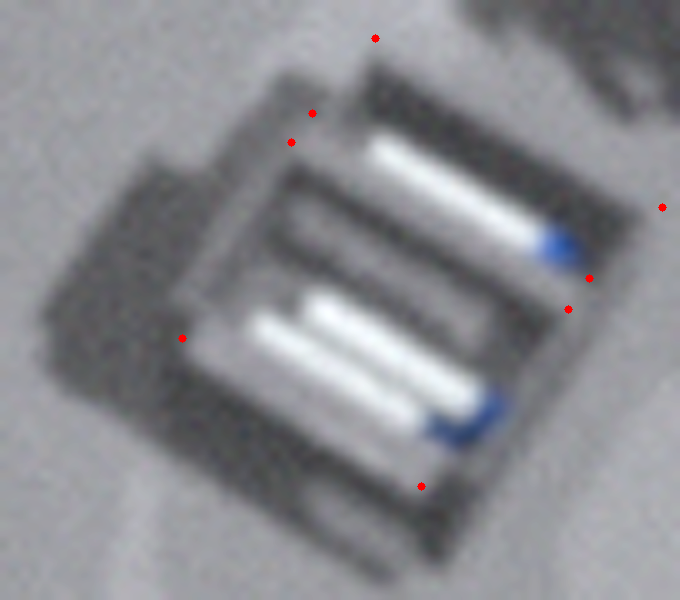

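{"api": "arm_command", "payload": {"targets": [{"dp": [0.02,0,-0.004],"turn": [0,0,0],"grip": 0.0},{"dp": [0.02,0,0],"turn": [0,0,0],"grip": 0.0},{"dp": [0.02,0,0],"turn": [0,0,0],"grip": 0.0},{"dp": [0.006,0,0],"turn": [0,0,0],"grip": 0.0},{"dp": [0,0,0],"turn": [0,0,0],"grip": 0.0},{"dp": [0,0,0],"turn": [0,0,0],"grip": 0.0}]}}

```text
clock: 4.5
position: [0.4141, 0.2753, 0.2201]
ee_rot: [0.524, 0.476, 0.523, -0.474]
contact_force: [-0.5, -0.1, 0.0]
width: 0.043
```

```bash
python3 -c "
from h import *
plan([.4145,.2755,.215],np.radians(5.7))"
```

```text
t 4.5 pos [0.4141 0.2753 0.2201] w 0.04297466977376342 F [-0.4643 -0.127   0.0314] q1,q6 [0.4467 0.3497]
turn (tool) deg [-0.1359 -0.0533 -0.1607]
dp in final axes [ 0.0051  0.0004 -0.0002]
dp in current axes [ 0.0051  0.0004 -0.0002]
axes now
 [[ 0.0027  0.9953  0.097 ]
 [ 0.0012  0.097  -0.9953]
 [-1.      0.0028 -0.0009]]
```

{"api": "arm_command", "payload": {"targets": [{"dp": [0.005,0,0],"turn": [0,0,0],"grip": 0.0},{"dp": [0,0,0],"turn": [0,0,0],"grip": 0.0},{"dp": [0,0,0],"turn": [0,0,0],"grip": -0.4},{"dp": [0,0,0],"turn": [0,0,0],"grip": -1},{"dp": [0,0,0],"turn": [0,0,0],"grip": -1},{"dp": [0,0,0],"turn": [0,0,0],"grip": -1},{"dp": [0,0,0],"turn": [0,0,0],"grip": -1}], "grip_force": 60}}

```text
clock: 5.2
position: [0.4138, 0.2751, 0.2141]
ee_rot: [0.524, 0.476, 0.523, -0.475]
contact_force: [1.0, 0.7, 4.3]
width: 0.0113
```

{"api": "arm_command", "payload": {"targets": [{"dp": [-0.01,0,0],"turn": [0,0,0],"grip": -1},{"dp": [-0.02,0,0],"turn": [0,0,0],"grip": -1},{"dp": [-0.02,0,0],"turn": [0,0,0],"grip": -1},{"dp": [0,0,0],"turn": [0,0,0],"grip": -1},{"dp": [0,0,0],"turn": [0,0,0],"grip": -1},{"dp": [0,0,0],"turn": [0,0,0],"grip": -1}]}}

```text
clock: 5.8
position: [0.4124, 0.2746, 0.2624]
ee_rot: [0.523, 0.474, 0.524, -0.476]
contact_force: [-0.4, -0.6, -3.8]
width: 0.0109
```

```bash
python3 -c "
from h import *
plan([.55,-.042,.365],np.radians(1.2)); print(st()[0]['moment'])
t=manip.get_image('top')[:,:,::-1];s=manip.get_image('scene')[:,:,::-1]
crop(s,282,182,372,282,6,'g_s.png');crop(t,115,150,205,230,7,'g_t.png')"
```

```text
t 5.8 pos [0.4124 0.2746 0.2624] w 0.010933388161611247 F [-0.3634 -0.6178 -3.7591] q1,q6 [0.4468 0.3497]
turn (tool) deg [4.3664 0.0754 0.1815]
dp in final axes [-0.1026  0.1309  0.3194]
dp in current axes [-0.1025  0.1059  0.3286]
axes now
 [[-0.0031  0.9953  0.097 ]
 [-0.0015  0.097  -0.9953]
 [-1.     -0.0032  0.0012]]
[-0.0355  0.0938 -0.038 ]
```

View pics/g_s.png

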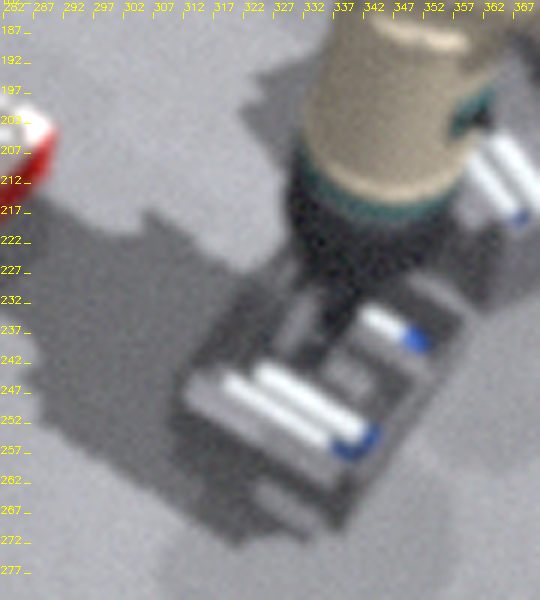

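View pics/g_t.png

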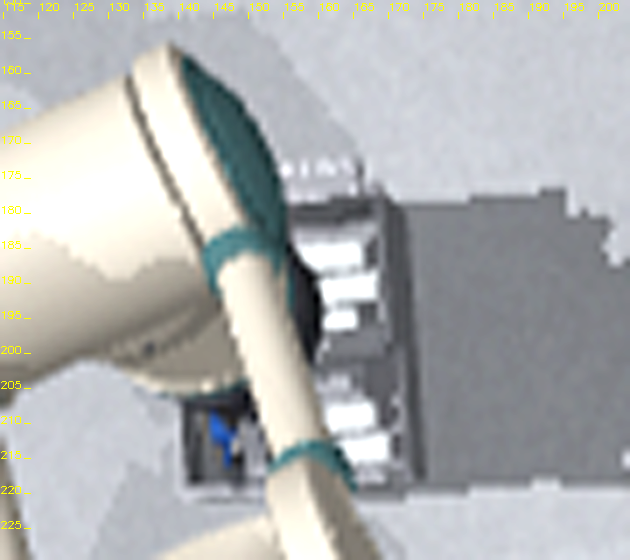

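{"api": "arm_command", "payload": {"targets": [{"dp": [-0.02,0,0],"turn": [1.1,0,0],"grip": -1},{"dp": [-0.025,0,0],"turn": [1.1,0,0],"grip": -1},{"dp": [-0.025,0,0],"turn": [1.1,0,0],"grip": -1},{"dp": [-0.02,0,0],"turn": [1.1,0,0],"grip": -1},{"dp": [-0.005,0.005,0.015],"turn": [0,0,0],"grip": -1},{"dp": [0,0.01,0.025],"turn": [0,0,0],"grip": -1},{"dp": [0,0.01,0.025],"turn": [0,0,0],"grip": -1},{"dp": [0,0.01,0.025],"turn": [0,0,0],"grip": -1}]}}

```text
clock: 6.7
position: [0.45, 0.1848, 0.3578]
ee_rot: [0.505, 0.494, 0.506, -0.495]
contact_force: [0.3, -0.3, -4.5]
width: 0.0112
```

{"api": "arm_command", "payload": {"targets": [{"dp": [0,0.01,0.03],"turn": [0,0,0],"grip": -1},{"dp": [0,0.01,0.03],"turn": [0,0,0],"grip": -1},{"dp": [0,0.01,0.03],"turn": [0,0,0],"grip": -1},{"dp": [0,0.01,0.03],"turn": [0,0,0],"grip": -1},{"dp": [0,0.01,0.03],"turn": [0,0,0],"grip": -1},{"dp": [0,0.01,0.03],"turn": [0,0,0],"grip": -1},{"dp": [0,0.01,0.03],"turn": [0,0,0],"grip": -1},{"dp": [0,0.01,0.015],"turn": [0,0,0],"grip": -1}]}}

```text
clock: 7.5
position: [0.535, -0.0398, 0.3576]
ee_rot: [0.504, 0.495, 0.505, -0.496]
contact_force: [-0.1, 0.9, -4.0]
width: 0.0111
```

{"api": "arm_command", "payload": {"targets": [{"dp": [0,0,0],"turn": [0,0,0],"grip": -1},{"dp": [0,0,0],"turn": [0,0,0],"grip": -1}]}}

```text
clock: 7.7
position: [0.5345, -0.0373, 0.3579]
ee_rot: [0.504, 0.495, 0.506, -0.495]
contact_force: [-0.6, -0.0, -3.7]
width: 0.0111
```

```bash
python3 -c "
from h import *
plan([.575,-.0435,.34],np.radians(1.2)); print(st()[0]['moment'])
t=manip.get_image('top')[:,:,::-1];s=manip.get_image('scene')[:,:,::-1]
crop(s,110,150,270,280,5,'i_s.png');crop(t,180,70,350,190,4,'i_t.png')"
```

```text
t 7.7 pos [ 0.5345 -0.0373  0.3579] w 0.011105891826460839 F [-0.6035 -0.0292 -3.7059] q1,q6 [-0.1998 -0.2199]
turn (tool) deg [-0.0691 -0.0899  0.1285]
dp in final axes [0.0179 0.0403 0.0071]
dp in current axes [0.0178 0.0404 0.0071]
axes now
 [[-0.0023  0.9998  0.0197]
 [ 0.0015  0.0197 -0.9998]
 [-1.     -0.0022 -0.0016]]
[-0.0349  0.0774 -0.0208]
```

View pics/i_s.png

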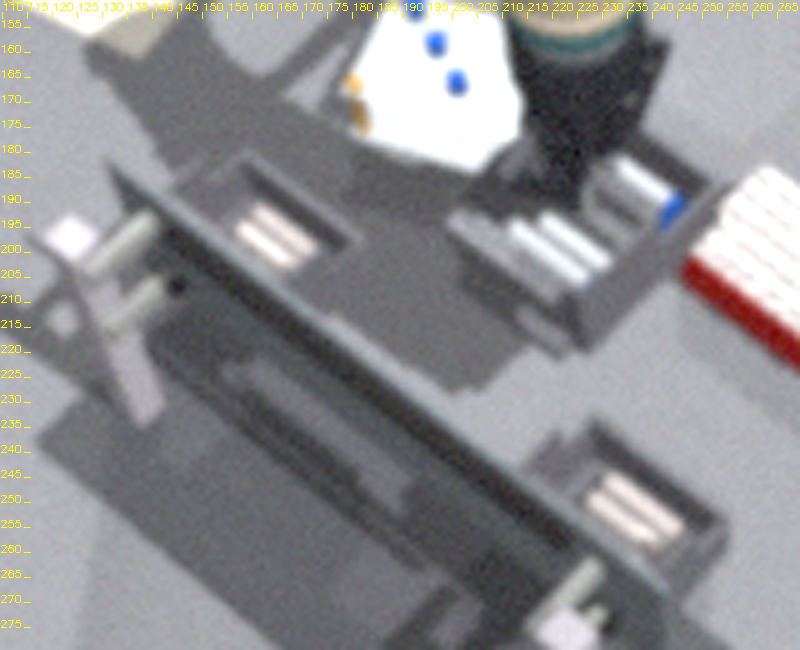

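View pics/i_t.png

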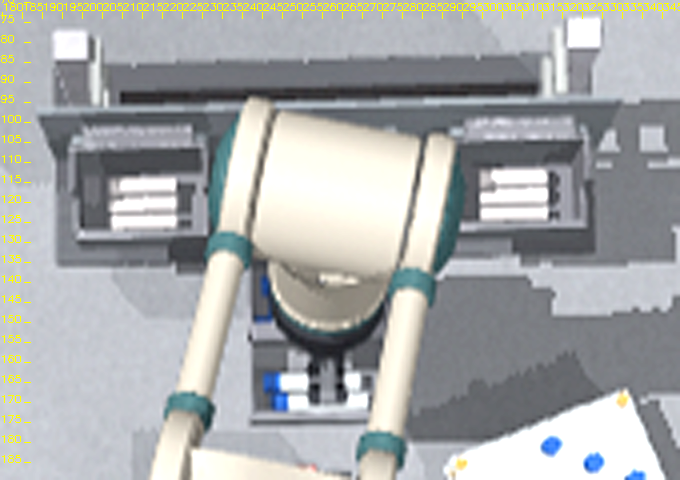

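{"api": "arm_command", "payload": {"targets": [{"dp": [0,0.015,0.0035],"turn": [0,0,0],"grip": -1},{"dp": [0.005,0.02,0.0035],"turn": [0,0,0],"grip": -1},{"dp": [0.01,0.015,0],"turn": [0,0,0],"grip": -1},{"dp": [0.005,0.005,0],"turn": [0,0,0],"grip": -1},{"dp": [0,0,0],"turn": [0,0,0],"grip": -1},{"dp": [0,0,0],"turn": [0,0,0],"grip": -1},{"dp": [0,0,0],"turn": [0,0,0],"grip": -1}]}}

```text
clock: 8.5
position: [0.5892, -0.0432, 0.3389]
ee_rot: [0.505, 0.495, 0.505, -0.495]
contact_force: [0.3, 0.1, -2.8]
width: 0.0111
```

```bash
python3 -c "
from h import *
plan([.62,-.0435,.338],np.radians(1.2)); print(st()[0]['moment'])
t=manip.get_image('top')[:,:,::-1];s=manip.get_image('scene')[:,:,::-1]
crop(s,150,160,260,260,7,'j_s.png');crop(t,225,85,305,175,6,'j_t.png')"
```

```text
t 8.5 pos [ 0.5892 -0.0432  0.3389] w 0.011116418033102649 F [ 0.2769  0.1229 -2.8293] q1,q6 [-0.1909 -0.2116]
turn (tool) deg [-0.0155 -0.0015  0.0388]
dp in final axes [0.0009 0.0308 0.0009]
dp in current axes [0.0008 0.0308 0.0009]
axes now
 [[-0.0007  0.9998  0.0207]
 [ 0.      0.0207 -0.9998]
 [-1.     -0.0007 -0.    ]]
[-0.1101  0.0762 -0.0175]
```

View pics/j_s.png

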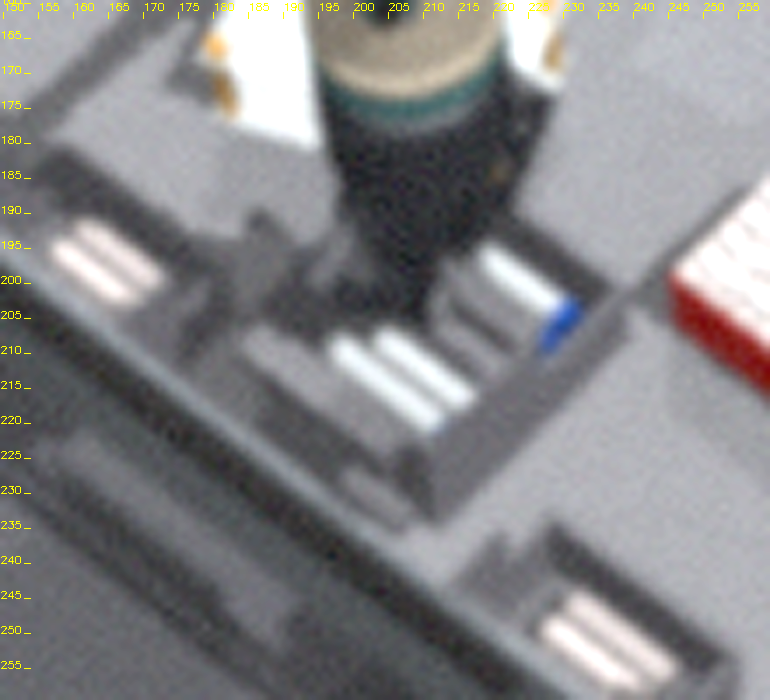

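View pics/j_t.png

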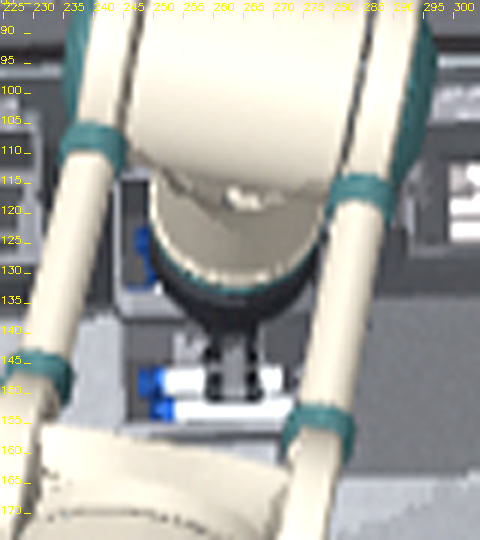

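{"api": "arm_command", "payload": {"targets": [{"dp": [0,0.004,0],"turn": [0,0,0],"grip": -1},{"dp": [0,0.004,0],"turn": [0,0,0],"grip": -1},{"dp": [0,0.004,0],"turn": [0,0,0],"grip": -1},{"dp": [0,0.003,0],"turn": [0,0,0],"grip": -1},{"dp": [0,0,0],"turn": [0,0,0],"grip": -1},{"dp": [0,0,0],"turn": [0,0,0],"grip": -1}]}}

```text
clock: 9.2
position: [0.6049, -0.0432, 0.3385]
ee_rot: [0.505, 0.495, 0.505, -0.495]
contact_force: [-1.1, -0.2, -3.6]
width: 0.0108
```

{"api": "arm_command", "payload": {"targets": [{"dp": [0,0.0015,0],"turn": [0,0,0],"grip": -1},{"dp": [0,0.0015,0],"turn": [0,0,0],"grip": -1},{"dp": [0,0,0],"turn": [0,0,0],"grip": -1}]}}

```text
clock: 9.5
position: [0.608, -0.0432, 0.3387]
ee_rot: [0.505, 0.495, 0.505, -0.495]
contact_force: [0.0, -0.2, -3.9]
width: 0.0112
```

{"api": "arm_command", "payload": {"targets": [{"dp": [0,0.0015,0],"turn": [0,0,0],"grip": -1},{"dp": [0,0.0015,0],"turn": [0,0,0],"grip": -1},{"dp": [0,0,0],"turn": [0,0,0],"grip": -1}]}}

```text
clock: 9.8
position: [0.6111, -0.0431, 0.3387]
ee_rot: [0.505, 0.495, 0.505, -0.495]
contact_force: [0.1, 0.3, -3.8]
width: 0.0114
```

{"api": "arm_command", "payload": {"targets": [{"dp": [0,0.001,0],"turn": [0,0,0],"grip": -1},{"dp": [0,0.001,0],"turn": [0,0,0],"grip": -1},{"dp": [0,0,0],"turn": [0,0,0],"grip": -1}]}}

```text
clock: 10.1
position: [0.613, -0.043, 0.3387]
ee_rot: [0.505, 0.495, 0.505, -0.495]
contact_force: [-0.1, -0.1, -3.8]
width: 0.0113
```

{"api": "arm_command", "payload": {"targets": [{"dp": [0,0.001,0],"turn": [0,0,0],"grip": -1},{"dp": [0,0.001,0],"turn": [0,0,0],"grip": -1},{"dp": [0,0,0],"turn": [0,0,0],"grip": -1}]}}

```text
clock: 10.4
position: [0.615, -0.043, 0.3387]
ee_rot: [0.505, 0.495, 0.505, -0.495]
contact_force: [1.1, -0.3, -3.8]
width: 0.0112
```

{"api": "arm_command", "payload": {"targets": [{"dp": [0,0.001,0],"turn": [0,0,0],"grip": -1},{"dp": [0,0,0],"turn": [0,0,0],"grip": -1}]}}

```text
clock: 10.6
position: [0.6159, -0.043, 0.3387]
ee_rot: [0.505, 0.495, 0.505, -0.495]
contact_force: [-0.3, -1.1, -4.2]
width: 0.0114
```

{"api": "arm_command", "payload": {"targets": [{"dp": [0,0.001,0],"turn": [0,0,0],"grip": -1},{"dp": [0,0,0],"turn": [0,0,0],"grip": -1}]}}

```text
clock: 10.8
position: [0.6169, -0.043, 0.3387]
ee_rot: [0.505, 0.495, 0.505, -0.495]
contact_force: [0.1, 0.5, -4.2]
width: 0.0114
```

{"api": "arm_command", "payload": {"targets": [{"dp": [0,0.001,0],"turn": [0,0,0],"grip": -1},{"dp": [0,0,0],"turn": [0,0,0],"grip": -1}]}}

```text
clock: 11.0
position: [0.6179, -0.043, 0.3387]
ee_rot: [0.505, 0.495, 0.505, -0.495]
contact_force: [0.4, 0.5, -3.8]
width: 0.0111
```

{"api": "arm_command", "payload": {"targets": [{"dp": [0,0.001,0],"turn": [0,0,0],"grip": -1},{"dp": [0,0,0],"turn": [0,0,0],"grip": -1}]}}

```text
clock: 11.2
position: [0.619, -0.0429, 0.3387]
ee_rot: [0.505, 0.495, 0.505, -0.495]
contact_force: [0.5, -0.1, -4.4]
width: 0.0108
```

{"api": "arm_command", "payload": {"targets": [{"dp": [0,0.001,0],"turn": [0,0,0],"grip": -1},{"dp": [0,0,0],"turn": [0,0,0],"grip": -1}]}}

```text
clock: 11.4
position: [0.62, -0.0429, 0.3387]
ee_rot: [0.505, 0.495, 0.505, -0.495]
contact_force: [-0.2, 1.1, -3.6]
width: 0.0112
```

{"api": "arm_command", "payload": {"targets": [{"dp": [0,0.001,0],"turn": [0,0,0],"grip": -1},{"dp": [0,0,0],"turn": [0,0,0],"grip": -1}]}}

```text
clock: 11.6
position: [0.6207, -0.0429, 0.3386]
ee_rot: [0.505, 0.495, 0.505, -0.495]
contact_force: [-1.0, -0.1, -3.5]
width: 0.0112
```

{"api": "arm_command", "payload": {"targets": [{"dp": [0,0.001,0],"turn": [0,0,0],"grip": -1},{"dp": [0,0,0],"turn": [0,0,0],"grip": -1}]}}

```text
clock: 11.8
position: [0.6213, -0.0429, 0.3385]
ee_rot: [0.505, 0.494, 0.506, -0.495]
contact_force: [-2.5, -0.2, -3.8]
width: 0.011
```

{"api": "arm_command", "payload": {"targets": [{"dp": [0,0,0],"turn": [0,0,0],"grip": -1},{"dp": [0,0,0],"turn": [0,0,0],"grip": -1}]}}

```text
clock: 12.0
position: [0.6214, -0.0429, 0.3385]
ee_rot: [0.505, 0.494, 0.505, -0.495]
contact_force: [-2.6, -0.6, -3.6]
width: 0.0113
```

{"api": "arm_command", "payload": {"targets": [{"dp": [0.0015,0,0],"turn": [0,0,0],"grip": -1},{"dp": [0.0015,0,0],"turn": [0,0,0],"grip": -1},{"dp": [0,0,0],"turn": [0,0,0],"grip": -1}]}}

```text
clock: 12.3
position: [0.6215, -0.0427, 0.3355]
ee_rot: [0.505, 0.495, 0.505, -0.495]
contact_force: [-4.5, -0.1, -2.2]
width: 0.0111
```

{"api": "arm_command", "payload": {"targets": [{"dp": [0.0015,0,0],"turn": [0,0,0],"grip": -1},{"dp": [0.0015,0,0],"turn": [0,0,0],"grip": -1},{"dp": [0,0,0],"turn": [0,0,0],"grip": -1}]}}

```text
clock: 12.6
position: [0.6216, -0.0427, 0.3324]
ee_rot: [0.505, 0.495, 0.505, -0.495]
contact_force: [-4.9, -0.7, -1.5]
width: 0.011
```

{"api": "arm_command", "payload": {"targets": [{"dp": [0.0015,-0.0005,0],"turn": [0,0,0],"grip": -1},{"dp": [0.0015,0,0],"turn": [0,0,0],"grip": -1},{"dp": [0,0,0],"turn": [0,0,0],"grip": -1}]}}

```text
clock: 12.9
position: [0.6214, -0.0428, 0.3294]
ee_rot: [0.505, 0.495, 0.505, -0.495]
contact_force: [-4.5, 0.6, -2.4]
width: 0.0111
```

{"api": "arm_command", "payload": {"targets": [{"dp": [0.0015,0,0],"turn": [0,0,0],"grip": -1},{"dp": [0.0015,0,0],"turn": [0,0,0],"grip": -1},{"dp": [0,0,0],"turn": [0,0,0],"grip": -1}]}}

```text
clock: 13.2
position: [0.6213, -0.0429, 0.3264]
ee_rot: [0.505, 0.495, 0.505, -0.495]
contact_force: [-3.5, 0.6, -2.6]
width: 0.0112
```

{"api": "arm_command", "payload": {"targets": [{"dp": [0.0015,0,0],"turn": [0,0,0],"grip": -1},{"dp": [0.0015,0,0],"turn": [0,0,0],"grip": -1},{"dp": [0,0,0],"turn": [0,0,0],"grip": -1}]}}

```text
clock: 13.5
position: [0.6213, -0.0429, 0.3234]
ee_rot: [0.505, 0.495, 0.505, -0.495]
contact_force: [-4.4, 0.8, -2.2]
width: 0.0109
```

{"api": "arm_command", "payload": {"targets": [{"dp": [0.0015,0,0],"turn": [0,0,0],"grip": -1},{"dp": [0.0015,0,0],"turn": [0,0,0],"grip": -1},{"dp": [0,0,0],"turn": [0,0,0],"grip": -1}]}}

```text
clock: 13.8
position: [0.6213, -0.0429, 0.3204]
ee_rot: [0.505, 0.495, 0.505, -0.495]
contact_force: [-3.4, 0.3, -1.9]
width: 0.0112
```

{"api": "arm_command", "payload": {"targets": [{"dp": [0.001,0,0],"turn": [0,0,0],"grip": -1},{"dp": [0,0,0],"turn": [0,0,0],"grip": -1}]}}

```text
clock: 14.0
position: [0.6213, -0.0429, 0.3195]
ee_rot: [0.505, 0.495, 0.505, -0.495]
contact_force: [-3.2, -0.1, -1.6]
width: 0.0116
```

{"api": "arm_command", "payload": {"targets": [{"dp": [0.001,0,0],"turn": [0,0,0],"grip": -1},{"dp": [0,0,0],"turn": [0,0,0],"grip": -1}]}}

```text
clock: 14.2
position: [0.6213, -0.0428, 0.3186]
ee_rot: [0.505, 0.495, 0.505, -0.495]
contact_force: [-3.8, -0.4, -1.0]
width: 0.011
```

{"api": "arm_command", "payload": {"targets": [{"dp": [0.001,0,0],"turn": [0,0,0],"grip": -1},{"dp": [0,0,0],"turn": [0,0,0],"grip": -1}]}}

```text
clock: 14.4
position: [0.6213, -0.0429, 0.3176]
ee_rot: [0.505, 0.495, 0.505, -0.495]
contact_force: [-4.1, 0.3, -3.4]
width: 0.0111
```

{"api": "arm_command", "payload": {"targets": [{"dp": [0.001,0,0],"turn": [0,0,0],"grip": -1},{"dp": [0,0,0],"turn": [0,0,0],"grip": -1}]}}

```text
clock: 14.6
position: [0.6213, -0.0429, 0.3169]
ee_rot: [0.505, 0.495, 0.505, -0.495]
contact_force: [-3.9, -1.2, 0.1]
width: 0.0113
```

{"api": "arm_command", "payload": {"targets": [{"dp": [0.001,0,0],"turn": [0,0,0],"grip": -1},{"dp": [0,0,0],"turn": [0,0,0],"grip": -1},{"dp": [0,0,0],"turn": [0,0,0],"grip": -1}]}}

```text
clock: 14.9
position: [0.6214, -0.0429, 0.3161]
ee_rot: [0.505, 0.495, 0.505, -0.495]
contact_force: [-4.4, -0.4, 0.9]
width: 0.011
```

{"api": "arm_command", "payload": {"targets": [{"dp": [0.001,0,0],"turn": [0,0,0],"grip": -1},{"dp": [0,0,0],"turn": [0,0,0],"grip": -1},{"dp": [0,0,0],"turn": [0,0,0],"grip": -1}]}}

```text
clock: 15.2
position: [0.6214, -0.0429, 0.3153]
ee_rot: [0.505, 0.495, 0.505, -0.495]
contact_force: [-5.1, 0.0, 4.0]
width: 0.0114
```

```bash
python3 -c "
from h import *
plan([.62,-.0435,.3153],np.radians(1.2)); print(st()[0]['moment'])
t=manip.get_image('top')[:,:,::-1];s=manip.get_image('scene')[:,:,::-1]
crop(s,130,170,260,270,6,'k_s.png');crop(t,185,85,345,175,4,'k_t.png')"
```

```text
t 15.2 pos [ 0.6214 -0.0429  0.3153] w 0.011357174052653312 F [-5.1448  0.0186  4.0064] q1,q6 [-0.1805 -0.2009]
turn (tool) deg [-0.0329  0.013  -0.0504]
dp in final axes [ 0.     -0.0014  0.0006]
dp in current axes [ 0.     -0.0014  0.0006]
axes now
 [[ 0.0009  0.9998  0.0204]
 [-0.0002  0.0204 -0.9998]
 [-1.      0.0009  0.0002]]
[0.0691 0.7254 0.1716]
```

View pics/k_s.png

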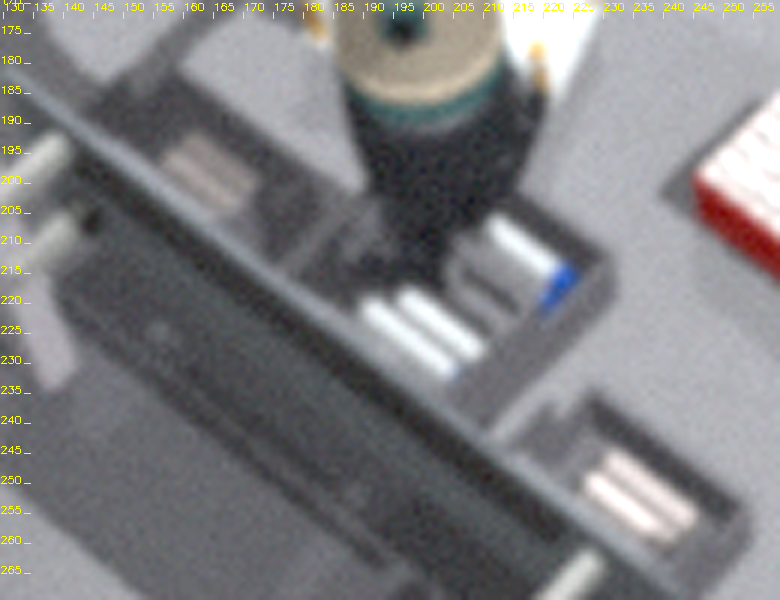

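View pics/k_t.png

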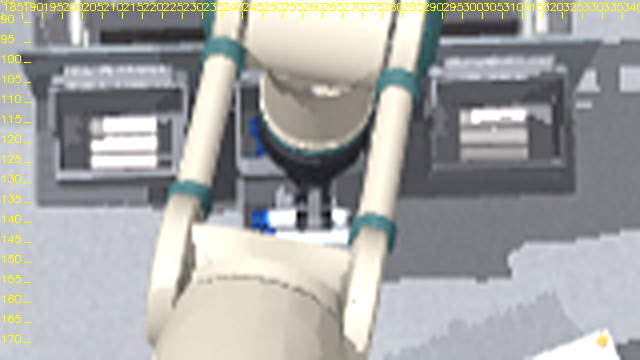

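{"api": "arm_command", "payload": {"targets": [{"dp": [-0.0006,-0.0006,0],"turn": [0,0,0],"grip": -1},{"dp": [0,0,0],"turn": [0,0,0],"grip": -1},{"dp": [0,0,0],"turn": [0,0,0],"grip": -1}]}}

```text
clock: 15.6
position: [0.621, -0.0429, 0.3156]
ee_rot: [0.505, 0.495, 0.505, -0.495]
contact_force: [-4.3, 0.1, 2.6]
width: 0.0113
```

{"api": "arm_command", "payload": {"targets": [{"dp": [0,0,0],"turn": [0,0,0],"grip": -0.6},{"dp": [0,0,0],"turn": [0,0,0],"grip": -0.4},{"dp": [0,0,0],"turn": [0,0,0],"grip": -0.2},{"dp": [0,0,0],"turn": [0,0,0],"grip": 0.0},{"dp": [0,0,0],"turn": [0,0,0],"grip": 0.0},{"dp": [0,0,0],"turn": [0,0,0],"grip": 0.0}]}}

```text
clock: 16.2
position: [0.6208, -0.0429, 0.3153]
ee_rot: [0.505, 0.495, 0.505, -0.495]
contact_force: [0.9, 1.2, 0.4]
width: 0.0425
```

Released, and the tool reads no force. I'll retract straight up.

{"api": "arm_command", "payload": {"targets": [{"dp": [-0.01,0,0],"turn": [0,0,0],"grip": 0.0},{"dp": [-0.015,0,0],"turn": [0,0,0],"grip": 0.0},{"dp": [-0.015,0,0],"turn": [0,0,0],"grip": 0.0},{"dp": [-0.02,0,0],"turn": [0,0,0],"grip": 0.0},{"dp": [-0.02,0,0],"turn": [0,0,0],"grip": 0.0},{"dp": [-0.02,0,0],"turn": [0,0,0],"grip": 0.0},{"dp": [0,0,0],"turn": [0,0,0],"grip": 0.0}]}}

```text
clock: 16.9
position: [0.6213, -0.043, 0.4192]
ee_rot: [0.507, 0.496, 0.503, -0.493]
contact_force: [0.1, -0.2, -0.6]
width: 0.0428
```

{"api": "arm_command", "payload": {"targets": [{"dp": [0,-0.03,0],"turn": [0,0,0],"grip": 0.0},{"dp": [0,-0.03,0.02],"turn": [0,0,0],"grip": 0.0},{"dp": [0,-0.03,0.035],"turn": [0,0,0],"grip": 0.0},{"dp": [0,-0.03,0.035],"turn": [0,0,0],"grip": 0.0},{"dp": [0,-0.03,0.035],"turn": [0,0,0],"grip": 0.0},{"dp": [0,-0.03,0.035],"turn": [0,0,0],"grip": 0.0},{"dp": [0,-0.03,0.035],"turn": [0,0,0],"grip": 0.0},{"dp": [0,0,0],"turn": [0,0,0],"grip": 0.0}]}}

```text
clock: 17.7
position: [0.4116, -0.2454, 0.4148]
ee_rot: [0.503, 0.495, 0.504, -0.498]
contact_force: [-0.3, 0.6, -0.5]
width: 0.0423
```

```bash
python3 -c "
from h import *
s=st()[0];print(s['clock'],s['position'],s['contact_force'])
t=manip.get_image('top')[:,:,::-1];s=manip.get_image('scene')[:,:,::-1]
crop(s,110,140,300,290,4,'l_s.png');crop(t,185,85,345,225,4,'l_t.png')"
```

```text
17.7 [ 0.4116 -0.2454  0.4148] [-0.2522  0.5846 -0.4569]
```

View pics/l_s.png

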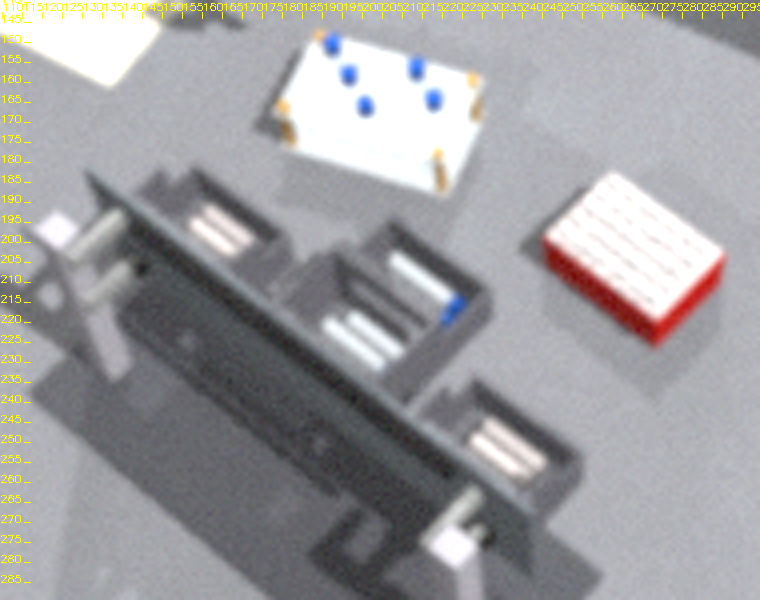

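View pics/l_t.png

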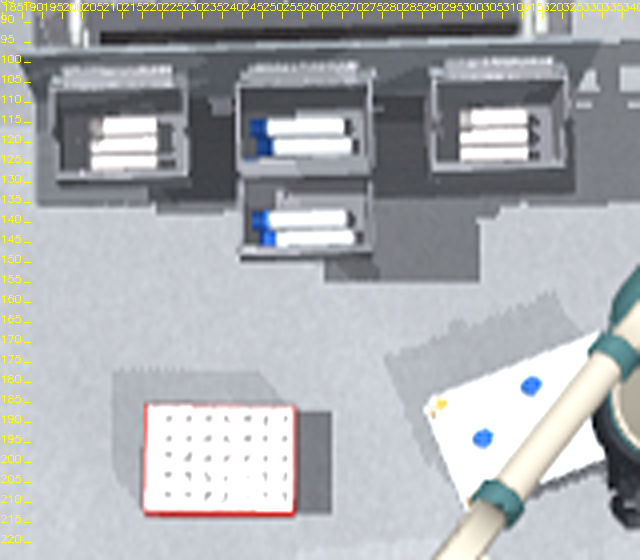

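The bin hangs centred at top (263,125). Its flange is at row ~102, in line with its neighbours' (103 and 100), and the rack and tip box haven't moved. Handing in.

```bash
python3 -c "
from rig import manip
print(manip.sign_off(), manip.get_state()['clock'])"
```

```text
the job is handed in; nothing more can be done
the job is handed in; nothing more can be done
```

The small bin hangs in the free middle place on the louvre rail, and I handed the job in at about 18 s. I picked it up by its grip bar and held the lip about 9 mm above the louvre. I then eased it back until it touched the panel, at about 2.5 N with the lip's back face at x ≈ 0.698. Still holding it, I lowered it about 23 mm, pressing back with at most about 5 N, until the flange carried the load, then eased off, let go and lifted straight out.

**Last checks:**
- **Force:** The tool read only noise (about 1 N) after release.
- **Final pictures:** The bin hangs level, its flange in line with its two neighbours'. The tube rack and tip box look to be where they were, judged by eye.
- **Agreement:** The touch point matched my camera estimate of the panel face to within about 1 mm. One early check disagreed: the bin's front edge sat about 8 mm off in the scene view, but the bar matched to about 3 mm and the grasp held.
- **Not checked:** I did no pull test on the lip. That it is home rests on the depth reached, the vertical load and the pictures.

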